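# Brush rest onto the bench rail

## Robot

A 6-joint arm with a two-finger parallel gripper is mounted at the origin on the work surface. World frame = base frame: x ahead of the robot, y to its left, z up, the work surface at z = 0. Lengths are in m, angles in degrees, forces in N, time in s.
With the tool pointing down it reaches from about 0.375 to 0.925 m from the base axis. Payload 5.7 kg.
Tool frame: the origin (TCP) lies at the very end of the fingers, on their centre line; the grasp point (between the pads) lies r.grip_point_offset behind it (r.grip_point_offset is the distance from the TCP to the grasp point, in m); z points along the fingers, y is the direction in which the jaws open and shut (so a half turn about z gives the same grasp; the last joint's range is limited). The gripper opens to 88 mm and grips with 3 to 60 N. Pads are 20 mm wide; open, the fingers measure 115 mm over their backs; the gripper's body (75 mm by 178 mm) begins 61 mm behind the grasp point.
Start: joints at [-70.136, 20.558, 86.54, -0, 72.909, -6.595], TCP at [0.267, -0.537, 0.223] pointing down, gripper open.
Joint ranges: [-170.27, 170.27], [-57.76, 135], [12.27, 136.19], [-55.21, 235.2], [11.17, 155.16], [-170.74, 170.74]. Speed limits (degrees/s): [136.94, 136.94, 180, 180, 180, 180].

## Interface

Orientations are given as a 3x3 rotation matrix whose columns are the frame's x, y, z axes.
In Python, from plant import r gives the robot as it stands.
- The arm moves only by the tool drive_tool, never from a script. Its argument "commands" is text: rows parted by semicolons, each of 4 numbers parted by spaces: the shift along the world's x, y, z in cm, then the turn about the world's z in degrees. In form: tx ty tz yaw; .... A call has 1 to 12 rows; each row is the pose to reach, as a shift and turn from the pose commanded when the call began; what a row does not reach only later rows make up. A row lasts 1/12 s, in which the tool goes at most 41.7 mm and 7.16 degrees, less where a joint would pass 70% of its speed; a pose out of reach is approached as far as the arm can. A call with a gripper value outside its range is refused whole. "fingers" is the closure in counts, from 0 (fully open) to 255 (shut), set as the call begins (left out, the last holds). The fingers move at their own pace and stop on an object; "newtons" is the grip in N (left out, the last holds). Time passes only in rows, so rows that repeat a pose let the fingers close. It gives the time, the measured TCP pose, the force and the opening at its end, in the units of the state.
- r.sense(): the state, without advancing time (a new reading comes with each control period).
- r.get_image(name): name is "scene" or "top"; returns a dict with "pixels" (420x560x3 uint8, blue, green, red), "depth" (420x560 float32, m along the optical axis (not along the pixel's ray), 0 where there is no reading), "intrinsics" (3x3 intrinsics, pixels), "pose" (4x4, takes a point from camera to world coordinates). Camera axes: x right, y down, z forward; pixel columns grow to the right and rows downward; lengths in m; the calibration is good to about 2 mm. A picture is of the moment at which its call begins.
- r.finish_job(): hands the job in, once; it reports no verdict.
The state is a dict: "clock": time; "joint_positions": joint angles; "joint_vel": joint speeds; "joint_efforts": joint torques, N m; "tcp_pos": TCP position; "eef_rot": TCP orientation; "wrist_force": force on the tool from outside, world axes, zero at the start; "moment": the same for the moment, N m; "gripper_width": opening from 0.0 (shut) to 1.0 (fully open).
Only numpy, scipy, OpenCV 4.12 (cv2) and the standard library are available. Lean on these libraries where they do the work, as an engineer would, in place of code of your own. Each camera call takes 0.05 s, during which the arm holds its last target.

## Task

Slide the brush-rest carriage onto the dovetail rail from the rail's open end and push it, gently but firmly, fully home against the end stop. Then turn the wing knob on the carriage's side clockwise until the clamp bites and is snug, without forcing it, and let go. Leave the paint pots, the cup and the tray where they are.

Things in the scene. Friction and masses are not known exactly. Their poses are not given: they have to be found in the camera images.
- comb_center (a point): Centre of the pale wooden comb on the loose aluminium carriage, an upright board 60 mm long (x), 16 mm thick (y), 50 mm high, notched on top: grasp the carriage here, fingers closing along y. Axes: x the way it slides (to the stop), y to the knob's side, z up. On the rail this point is 73 mm above the rail's origin; sliding it 0.5 to 1 mm higher also fits.
- carriage: The loose carriage (0.4 to 0.7 kg), origin at the centre of its underside, 51 mm under the comb's centre, same axes. 90 mm long (x -45 to 45 mm). Top plate 68 mm wide, from 16 to 26 mm up; skirts hang from it down to 0 (it stands on them) and wrap under the dovetail with 1.2 to 2.3 mm of side play each way, not known beforehand. Either end may go first.
- knob_grip (a point): Grip point on the vertical axis of the black wing knob on the carriage's side lug, 72 mm in y from the comb's centre, 1 mm above it. The wing is a bar 42 mm long (its x), 13 mm thick (y), from 22 mm below to 10 mm above this point; a 36 mm disc under it tops out 22 mm below, the lug 28 mm below this point. With the knob at 0 the wing is parallel to the carriage's x.
- knob (a joint): Wing knob angle, rad: starts at 0 (open), grows clockwise from above, limit 2.0; stays where left. Steady friction about 0.25 N m. The jaw bites at an angle that differs each time, never before 0.65, and must be felt: past it torque climbs about 0.5 N m and clamp force about 100 N per rad. Snug: 25 to 40 N, torque 0.15 to 0.2 N m over the free friction. Under 15 N is loose, over 55 N forced.
- rail: Fixed steel dovetail rail on a dark base plate 240 x 90 x 10 mm. Origin: centre of the plate's underside; x along the rail to the stop, z up. Dovetail: x -110 to 110 mm, 40 mm wide on top at 38 mm height, 24 mm wide at its foot at 24 mm, on a 20 mm neck. Open end at x = -110 mm; its first 16 mm taper, to 29 mm wide and 3.5 mm lower at the tip. The carriage goes in along +x.
- stop_face (a point): Centre of the face of the dark steel stop block (18 mm long, 56 mm wide, top 58 mm above the table) fixed on the rail; point 45 mm above the table; axes as the rail's, the carriage comes from -x. It stands at a different place along the rail each time. With the carriage home the comb's centre is 45 mm from the face along x.
- stop: The same stop block; origin straight under its face, at table height. A steady push of 3 to 15 N shows that the carriage is home; a push over 45 N is a fault.
- jaw: Brass clamp jaw, 40 mm long, under the carriage's edge on the knob's side, moved about 5 mm per rad of the knob towards the rail. Origin at the centre of the carriage's underside while open.
- pot_a: Bystander: paint pot, 34 mm diameter, 54 mm high, origin at its foot.
- pot_b: Bystander: paint pot, 34 mm diameter, 54 mm high, origin at its foot.
- rinse_cup: Bystander: white open cup, 70 mm diameter, 85 mm high, origin at its foot.
- palette_tray: Bystander: flat black tray 140 x 190 x 18 mm, origin under its centre.
Things that resemble listed ones, but are neither listed nor needed, are in the scene too. Several things look just like the carriage: the one meant starts nearest to the robot's base.

How it is judged (in metres and radians):
On the way, in this order (a step that is already met when the one before it is completed fails the run):
1. the carriage is on the dovetail, entered from the open end, by at least half its length (y of comb_center in the frame of rail between -0.006 and 0.006 m and z of comb_center in the frame of rail between 0.069 and 0.077 m and angle between the x axis of comb_center and the x axis of rail, either way round below 0.09 rad and angle between comb_center's own z axis and vertical below 0.09 rad and x of comb_center in the frame of rail above -0.11 m), for 0.1 s.
2. the carriage is pressed home against the stop (more than 2 N) (y of comb_center in the frame of rail between -0.006 and 0.006 m and z of comb_center in the frame of rail between 0.069 and 0.077 m and angle between the x axis of comb_center and the x axis of rail, either way round below 0.09 rad and angle between comb_center's own z axis and vertical below 0.09 rad and x of comb_center in the frame of stop_face between -0.049 and -0.04 m and contact force between stop and anything else above 2 N), for 0.1 s.
3. the clamp is tightened on the rail (jaw force over 15 N) (y of comb_center in the frame of rail between -0.006 and 0.006 m and z of comb_center in the frame of rail between 0.069 and 0.077 m and angle between the x axis of comb_center and the x axis of rail, either way round below 0.09 rad and angle between comb_center's own z axis and vertical below 0.09 rad and x of comb_center in the frame of stop_face between -0.049 and -0.04 m and contact force between jaw and rail above 15 N), for 0.2 s.
At the end, for the whole second after the job is handed in: The carriage sits level on the dovetail (comb centre within 6 mm of the rail's centre line, 73 mm +-4 mm above the rail's origin, in line within 0.09 rad), its end within 4 mm of the stop's face, and the clamp jaw presses on the rail with over 15 N (all of step 3); the robot touches nothing.
It fails at once if the stop is rammed (over 45 N) (contact force between stop and anything else above 45 N).
It fails at once if the clamp is forced (over 55 N on the jaw) (contact force between jaw and rail above 55 N).
It fails at once if a bystander (pot, cup or tray) is moved more than 25 mm (distance of any of pot_a, pot_b, rinse_cup, palette_tray from where it was at the start of the episode above 0.025 m).
It also fails if it takes over 70 s, if anything falls off the work surface, if the arm or the gripper's body presses on something with over 40 N, if the wrist force passes 120 N, or if a joint passes its speed limit or range.

## Working session

There is one attempt and no reset: what is moved stays moved. The work goes in short steps, Python scripts to look and compute and a tool call to move; the robot and the scene stay as the last step left them, time stands still between calls to the robot, and variables do not carry over. Pictures are saved under pics/ and viewed, and the job is handed in when it is done.

Besides the shell and the picture viewer there is one more tool, called after "Emit:" by a JSON object that holds its "name" and its "arguments". drive_tool: Moves the arm, as the interface text tells. Its arguments: {"type":"object","properties":{"commands":{"type":"string"},"fingers":{"type":"number"},"newtons":{"type":"number"}},"required":["commands"]}

```bash
ls; mkdir -p pics; python3 - <<'E'
from plant import r
import cv2,numpy as np
s=r.sense();print(s, r.grip_point_offset)
for n in("scene","top"):
    d=r.get_image(n);cv2.imwrite(f"pics/{n}0.png",d["pixels"]);print(n,d["intrinsics"],d["pose"])
    np.savez(f"{n}0.npz",**d)
E
```

```text
pics
{'clock': 0.0, 'joint_positions': array([-7.01352506e+01,  2.05974095e+01,  8.65992926e+01,  1.27127603e-04,
        7.29091034e+01, -6.59538137e+00]), 'joint_vel': array([ 0.01458115,  0.09001844, -0.02943685,  0.03549579,  0.00539307,
       -0.04780488]), 'joint_efforts': array([-1.79775037e-03, -5.15382457e+01, -2.70727909e+01,  6.73046149e-02,
        3.51604109e-02, -1.64869389e-04]), 'tcp_pos': array([ 0.26709277, -0.53648824,  0.22181304]), 'eef_rot': array([[ 8.95244989e-01,  4.45573807e-01, -6.25500004e-04],
       [ 4.45574195e-01, -8.95243329e-01,  1.73749325e-03],
       [ 2.14206777e-04, -1.83418879e-03, -9.99998295e-01]]), 'wrist_force': array([-0.12027569, -0.28660469, -0.20210717]), 'moment': array([ 0.04719038,  0.05418197, -0.00193235]), 'gripper_width': 0.9941827996829192} 0.0187
scene [[538.29559411   0.         281.4906909 ]
 [  0.         538.29559411 211.41480116]
 [  0.           0.           1.        ]] [[-0.77807847  0.47092941 -0.4157155   1.06362556]
 [ 0.62806454  0.59517867 -0.50129561  0.55867575]
 [ 0.01135015 -0.65114349 -0.75886977  0.89407038]
 [ 0.          0.          0.          1.        ]]
top [[528.95060073   0.         280.8986557 ]
 [  0.         528.95060073 210.46291031]
 [  0.           0.           1.        ]] [[ 0.01269444 -0.98327105  0.18170549  0.3976419 ]
 [-0.99957194 -0.01726908 -0.02361612  0.02792866]
 [ 0.02635893 -0.18132791 -0.98306937  1.17840372]
 [ 0.          0.          0.          1.        ]]
```

View pics/scene0.png

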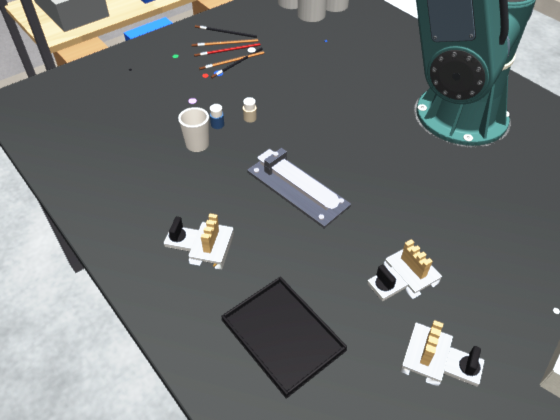

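View pics/top0.png

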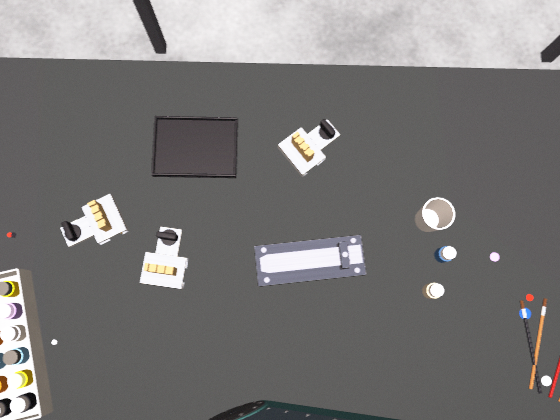

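The scene view shows three carriages and the rail in the middle, near (298,185). In the top view the rail is at (310,260), with its stop at the right end near (345,255). The candidate carriages are at (165,268), (100,215) and (305,150), and the first looks nearest to the base. Next I measure.

```bash
cat > h.py <<'E'
import cv2,numpy as np
def load(n): return dict(np.load(n))
def cloud(d):
    K=d["intrinsics"];h,w=d["depth"].shape
    u,v=np.meshgrid(np.arange(w),np.arange(h));z=d["depth"]
    P=np.stack([(u-K[0,2])/K[0,0]*z,(v-K[1,2])/K[1,1]*z,z],-1)
    T=d["pose"];return P@T[:3,:3].T+T[:3,3]
def ray(d,u,v,zw):
    K=d["intrinsics"];T=d["pose"];q=T[:3,:3]@np.array([(u-K[0,2])/K[0,0],(v-K[1,2])/K[1,1],1.])
    return T[:3,3]+q*(zw-T[2,3])/q[2]
def wood(d):
    hsv=cv2.cvtColor(d["pixels"],cv2.COLOR_BGR2HSV)
    return cv2.inRange(hsv,(10,70,90),(28,255,255))
E
python3 - <<'E'
from h import *
for n in("top0.npz","scene0.npz"):
    d=load(n);P=cloud(d);print(n)
    m=wood(d);k,l,st,c=cv2.connectedComponentsWithStats(cv2.morphologyEx(m,cv2.MORPH_CLOSE,np.ones((5,5))))
    for i in range(1,k):
        if st[i,4]>40:
            p=P[(l==i)&(d["depth"]>0)&(m>0)];
            q=p[(p[:,2]>.065)]
            if len(q)<5 or len(q)>1500: continue
            mm=q[:,:2].mean(0);w,V=np.linalg.eigh(np.cov(q[:,:2].T))
            print(c[i],st[i],"z",np.percentile(p[:,2],[5,50,95]).round(3),mm.round(4),(np.hypot(*mm)).round(3),"ang",np.degrees(np.arctan2(*V[::-1,1])).round(1),np.sqrt(w).round(4))
# rail: points by height in region
    sel=(abs(P[...,0]-.33)<.14)&(P[...,1]<.13)&(P[...,1]>-.22)&(d["depth"]>0)
    for name,a,b in(("dove",.034,.042),("stop",.054,.062),("plate",.007,.013)):
        s=sel&(P[...,2]>a)&(P[...,2]<b)
        k,l,st,c=cv2.connectedComponentsWithStats(s.astype(np.uint8))
        for i in range(1,k):
            if st[i,4]<40: continue
            p=P[l==i];(cc,wh,an)=cv2.minAreaRect(p[:,:2].astype(np.float32))
            print(name,st[i],c[i].round(1),"center",np.round(cc,4),np.round(wh,4),round(an,2),"z",p[:,2].mean().round(4))
E
```

```text
top0.npz
[302.16887417 146.84437086] [292 132  22  30 302] z [0.041 0.068 0.079] [ 0.7482 -0.0438] 0.749 ang -141.0 [0.0048 0.0175]
[ 99.55752212 215.26253687] [ 87 200  25  31 339] z [0.035 0.067 0.078] [0.588 0.388] 0.704 ang -152.2 [0.0043 0.0187]
[160.34552846 268.94308943] [145 263  32  12 246] z [0.049 0.071 0.079] [0.4751 0.2531] 0.538 ang 82.6 [0.0044 0.0175]
plate [257 275  74  11 408] [285.8 278.9] center [ 0.4593 -0.0299] [0.022  0.1605] 1.12 z 0.0102
scene0.npz
[209.88479263 232.61290323] [201 213  18  40 434] z [0.033 0.061 0.076] [ 0.7503 -0.039 ] 0.751 ang -140.8 [0.005  0.0199]
[415.84534535 258.71471471] [401 239  32  40 666] z [0.031 0.056 0.077] [0.4796 0.258 ] 0.545 ang 84.7 [0.0055 0.019 ]
[431.11111111 342.18439716] [420 320  23  46 423] z [0.034 0.067 0.077] [0.5913 0.3922] 0.71 ang -153.0 [0.0048 0.0203]
plate [326 187  25  23  93] [342.1 201.3] center [0.4594 0.0173] [0.0231 0.0726] 3.44 z 0.0104
```

```bash
python3 - <<'E'
from h import *
a=load("top0.npz")["pixels"]
cv2.imwrite("pics/rail_c.png",cv2.resize(a[225:295,240:380],None,fx=5.5,fy=5.5,interpolation=cv2.INTER_CUBIC))
cv2.imwrite("pics/car_c.png",cv2.resize(a[215:300,130:200],None,fx=7,fy=7,interpolation=cv2.INTER_CUBIC))
E
```

```text
(no output)
```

View pics/rail_c.png

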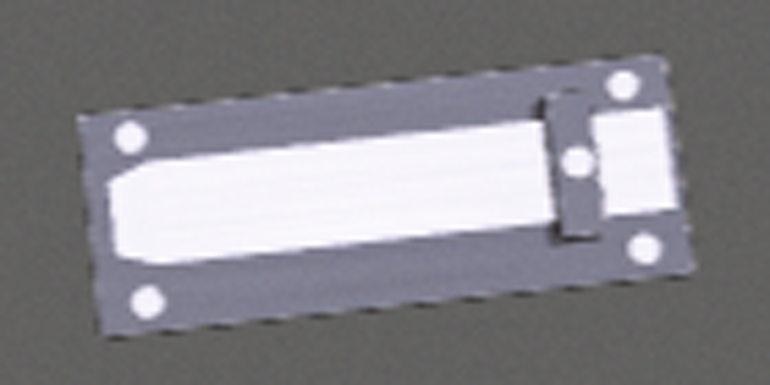

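View pics/car_c.png

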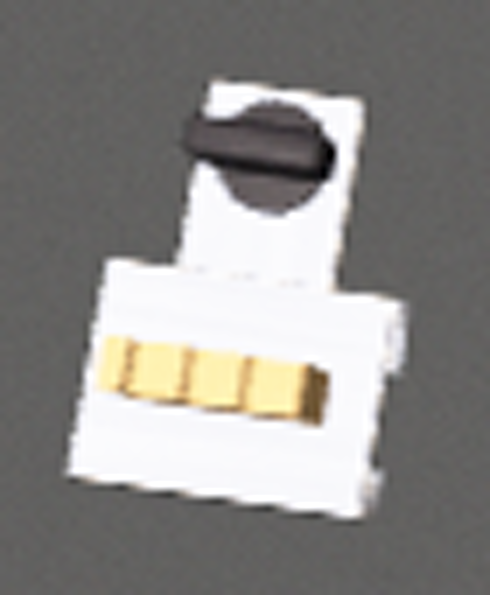

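The rail crop shows the plate with its tapered open end on the left (world +y) and the stop at about (575,165) in the crop, just right of centre. The carriage crop shows the knob on the far (+x) side, so carriage x runs towards -y, as the rail's does. I still need precise poses.

```bash
cat >> h.py <<'E'
def rect(p):
    cc,wh,an=cv2.minAreaRect(np.ascontiguousarray(p[:,:2],dtype=np.float32))
    if wh[0]<wh[1]: an+=90;wh=wh[::-1]
    return np.round(cc,4),np.round(wh,4),round((an+90)%180-90,2)
E
python3 - <<'E'
from h import *
for n in("top0.npz","scene0.npz"):
    d=load(n);P=cloud(d);print(n);ok=d["depth"]>0
    def region(cx,cy,hx,hy): return ok&(abs(P[...,0]-cx)<hx)&(abs(P[...,1]-cy)<hy)
    for nm,R,a,b in(("plate+all",region(.49,-.03,.1,.17),.005,.07),("dove",region(.49,-.03,.1,.17),.033,.043),("stop",region(.49,-.03,.1,.17),.052,.066),
       ("cartop",region(.49,.265,.07,.07),.02,.032),("combtop",region(.475,.255,.03,.05),.07,.082)):
        s=(R&(P[...,2]>a)&(P[...,2]<b)).astype(np.uint8)
        k,l,st,c=cv2.connectedComponentsWithStats(s)
        for i in range(1,k):
            if st[i,4]<30: continue
            print(nm,st[i],*rect(P[l==i]),"z",np.median(P[l==i][:,2]).round(4))
# table z check and colour contour by ray
d=load("top0.npz")
g=d["pixels"].astype(int);
for nm,(x0,x1,y0,y1),fn,zw in(
  ("plate",(240,380,225,295),lambda a:(a.max(2)>115)|((a[...,0]-a[...,2])>12),.010),
  ("dove",(258,343,240,275),lambda a:a.min(2)>170,.038)):
    m=np.zeros(g.shape[:2],np.uint8);m[y0:y1,x0:x1]=fn(g[y0:y1,x0:x1])
    m=cv2.morphologyEx(m,cv2.MORPH_CLOSE,np.ones((3,3)))
    k,l,st,c=cv2.connectedComponentsWithStats(m);i=1+st[1:,4].argmax()
    v,u=np.nonzero(l==i);p=np.array([ray(d,a,b,zw) for a,b in zip(u,v)]);print(nm,st[i],*rect(p))
E
```

```text
top0.npz
plate+all [ 254  234  112   52 4377] [ 0.5037 -0.0652] [0.2444 0.092 ] -83.09 z 0.014
dove [348 245  14  19 222] [ 0.5155 -0.1602] [0.0401 0.028 ] 7.24 z 0.039
dove [ 260  247   80   26 1406] [ 0.5009 -0.0408] [0.1712 0.0402] -83.12 z 0.0386
stop [338 242  12  26 220] [ 0.5121 -0.1345] [0.0552 0.0189] 6.59 z 0.0586
cartop [ 139  232   48   57 1389] [0.502  0.2509] [0.1205 0.091 ] -7.25 z 0.026
combtop [143 263   6   8  39] [0.4789 0.28  ] [0.0154 0.0085] -5.41 z 0.0756
combtop [151 264   6   8  38] [0.477  0.2635] [0.0152 0.0098] -4.87 z 0.076
combtop [160 265   5   8  35] [0.4751 0.2457] [0.0145 0.0091] -1.2 z 0.0767
combtop [168 266   6   9  37] [0.4724 0.2285] [0.0157 0.0086] -8.28 z 0.0758
scene0.npz
plate+all [ 247  148  104   80 3348] [ 0.5035 -0.062 ] [0.2432 0.0939] -82.96 z 0.0148
dove [257 149  17  13  88] [ 0.5159 -0.164 ] [0.0397 0.0191] 5.68 z 0.0379
dove [ 264  156   76   53 1092] [ 0.5063 -0.0458] [0.1889 0.0584] -86.12 z 0.0383
stop [264 148  23  18 181] [ 0.5129 -0.1315] [0.0582 0.02  ] 8.54 z 0.0581
cartop [ 371  250   71   46 1163] [0.5017 0.2559] [0.1189 0.0944] -3.67 z 0.026
combtop [404 240  10   8  46] [0.4731 0.2318] [0.0189 0.0094] -6.85 z 0.075
combtop [411 246   9   8  45] [0.4763 0.2485] [0.0167 0.0092] -0.87 z 0.0762
combtop [417 252   9   8  45] [0.4784 0.2657] [0.0168 0.0111] -14.26 z 0.0759
combtop [423 259  10   8  50] [0.4802 0.2836] [0.0165 0.0149] -46.98 z 0.0755
plate [ 254  235  113   51 4378] [ 0.5038 -0.0657] [0.2409 0.0891] -83.05
dove [ 259  247   84   26 1547] [ 0.5017 -0.0435] [0.1797 0.0539] -89.1
```

Averaging the two views, the rail centre is about (0.5037,-0.064), its direction is -83.05° and the stop face is about 61 mm past the centre. The comb is at about (0.4764,0.2559) with yaw -97.2°. The two views differ by about 3 mm in y for both objects, so relative vectors are good. I'll move over the comb with a turn of +56.2°.

Emit:
{"name": "drive_tool", "arguments": {"commands": "3.5 4 0 5; 5.5 8 0 10; 8 12 0 15; 10 16 0 20; 12 20 0 25; 13 24 0 30; 14 28 0 35; 15 32 0 40; 16 36 0 45; 17 40 0 50; 18 44 0 56.2; 18 48 0 56.2", "fingers": 100, "newtons": 30}}

```text
clock: 1.1
tcp_pos: [0.4463, -0.0758, 0.2227]
eef_rot: [[0.122, 0.992, 0.001], [0.992, -0.122, -0.0], [-0.0, 0.001, -1.0]]
wrist_force: [0.2, -0.1, 0.7]
gripper_width: 0.607
```

Emit:
{"name": "drive_tool", "arguments": {"commands": "0.5 4 0 0; 1 8 0 0; 1.5 12 0 0; 2 16 0 0; 2.3 20 0 0; 2.5 24 0 0; 2.7 28 0 0; 2.9 31.3 -2 0; 2.9 31.3 -5 0; 2.9 31.3 -7 0; 2.9 31.3 -7 0; 2.9 31.3 -7 0"}}

```text
clock: 2.1
tcp_pos: [0.4733, 0.2351, 0.1517]
eef_rot: [[0.127, 0.992, -0.003], [0.992, -0.127, -0.001], [-0.002, -0.003, -1.0]]
wrist_force: [-0.7, -0.1, 0.1]
gripper_width: 0.61
```

```bash
cat >> h.py <<'E'
def st():
    from plant import r
    s=r.sense();R=s["eef_rot"]
    print(s["clock"],s["tcp_pos"].round(4),"yaw(toolx)",np.degrees(np.arctan2(R[1,0],R[0,0])).round(2),"y-axis",np.degrees(np.arctan2(R[1,1],R[0,1])).round(2),"F",s["wrist_force"].round(1),"M",s["moment"].round(3),"w",s["gripper_width"].round(3),"J",s["joint_positions"].round(0))
E
python3 - <<'E'
from h import *;st()
from plant import r
d=r.get_image("scene");cv2.imwrite("pics/s1.png",d["pixels"][170:330,320:520].repeat(3,0).repeat(3,1))
E
```

```text
Traceback (most recent call last):
  File "h.py", line 21, in st
    print(s["clock"],s["tcp_pos"].round(4),"yaw(toolx)",np.degrees(np.arctan2(R[1,0],R[0,0])).round(2),"y-axis",np.degrees(np.arctan2(R[1,1],R[0,1])).round(2),"F",s["wrist_force"].round(1),"M",s["moment"].round(3),"w",s["gripper_width"].round(3),"J",s["joint_positions"].round(0))
                                                                                                                                                                                                                          ^^^^^^^^^^^^^^^^^^^^^^^^
AttributeError: 'float' object has no attribute 'round'
```

```bash
sed -i 's/s\["gripper_width"\].round(3)/round(s["gripper_width"],3)/' h.py
python3 - <<'E'
from h import *;st()
from plant import r
d=r.get_image("scene");cv2.imwrite("pics/s1.png",d["pixels"][170:330,320:520].repeat(3,0).repeat(3,1));st()
E
```

```text
2.1 [0.4733 0.2351 0.1517] yaw(toolx) 82.68 y-axis -7.32 F [-0.7 -0.1  0.1] M [-0.051 -0.108  0.023] w 0.61 J [ 19.  19. 100.   0.  61.  26.]
2.15 [0.4745 0.2352 0.1529] yaw(toolx) 82.64 y-axis -7.36 F [ 0.5  0.7 -0.7] M [-0.027 -0.062 -0.037] w 0.605 J [ 19.  19. 100.   0.  61.  26.]
```

View pics/s1.png

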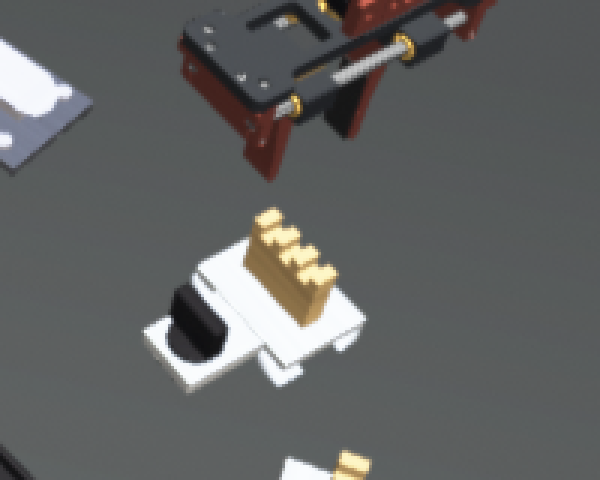

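The crop shows the gripper short of the comb by about 2 cm in y, and well clear above it. I'll correct that, then descend.

Emit:
{"name": "drive_tool", "arguments": {"commands": "0.25 2.1 0 0; 0.25 2.1 0 0; 0.25 2.1 -3 0; 0.25 2.1 -5 0; 0.25 2.1 -6 0; 0.25 2.1 -6 0; 0.25 2.1 -6 0"}}

```text
clock: 2.73
tcp_pos: [0.4774, 0.256, 0.0933]
eef_rot: [[0.128, 0.992, 0.0], [0.992, -0.128, 0.0], [0.0, 0.0, -1.0]]
wrist_force: [-0.6, 0.4, 0.1]
gripper_width: 0.605
```

```bash
python3 - <<'E'
from h import *;st()
from plant import r
for n,(a,b,c,e) in(("scene",(190,310,350,470)),("top",(200,320,100,220))):
    d=r.get_image(n);cv2.imwrite(f"pics/{n}2.png",d["pixels"][a:b,c:e].repeat(4,0).repeat(4,1));st()
E
```

```text
2.7333 [0.4774 0.256  0.0933] yaw(toolx) 82.63 y-axis -7.37 F [-0.6  0.4  0.1] M [ 0.044 -0.068 -0.009] w 0.605 J [ 21.  25. 102.  -0.  54.  28.]
2.7833 [0.478  0.2563 0.0938] yaw(toolx) 82.63 y-axis -7.37 F [-0.  -0.5  1. ] M [-0.048 -0.054 -0.006] w 0.607 J [ 21.  25. 102.   0.  54.  28.]
2.8333 [0.4782 0.2565 0.0941] yaw(toolx) 82.64 y-axis -7.36 F [-0.3  0.9 -0.1] M [ 0.017 -0.072 -0.065] w 0.606 J [ 21.  25. 102.   0.  54.  28.]
```

View pics/scene2.png

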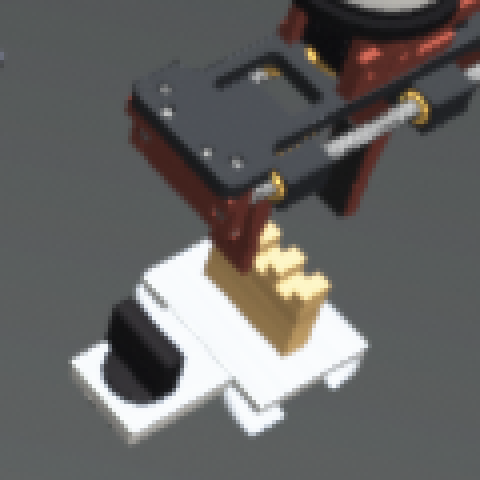

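View pics/top2.png

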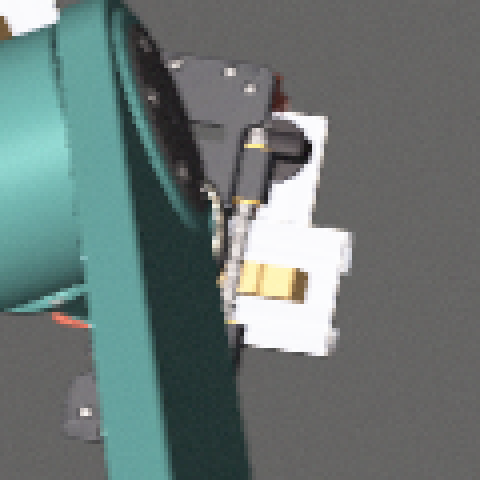

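The crops show the fingers straddling the comb's middle, with the knob outside them. I'll go down and close.

Emit:
{"name": "drive_tool", "arguments": {"commands": "-0.1 0 -2.5 0; -0.1 0 -4.5 0; -0.1 0 -5.5 0; -0.1 0 -6.1 0; -0.1 0 -6.1 0; -0.1 0 -6.1 0"}}

```text
clock: 3.33
tcp_pos: [0.4766, 0.2566, 0.0322]
eef_rot: [[0.128, 0.992, 0.001], [0.992, -0.128, 0.0], [0.0, 0.001, -1.0]]
wrist_force: [0.8, 0.8, -0.1]
gripper_width: 0.611
```

Emit:
{"name": "drive_tool", "arguments": {"commands": "0 0 0 0; 0 0 0 0; 0 0 0 0; 0 0 0 0; 0 0 0 0; 0 0 0 0; 0 0 0 0; 0 0 0 0", "fingers": 255, "newtons": 40}}

```text
clock: 4.0
tcp_pos: [0.4764, 0.2564, 0.0318]
eef_rot: [[0.128, 0.992, 0.001], [0.992, -0.128, 0.0], [0.0, 0.001, -1.0]]
wrist_force: [0.5, 0.5, 2.0]
gripper_width: 0.181
```

```bash
python3 - <<'E'
from h import *;st()
E
```

```text
4.0 [0.4764 0.2564 0.0318] yaw(toolx) 82.66 y-axis -7.34 F [0.5 0.5 2. ] M [-0.002 -0.064  0.015] w 0.181 J [ 21.  30. 104.  -0.  46.  28.]
```

The comb is gripped: the opening is 16 mm and it sits centred. Next I lift, turn +14.3° and stage it just before the open end.

Emit:
{"name": "drive_tool", "arguments": {"commands": "0 0 0.5 0; 0 0 2 0; 0 0 4 0; 0 -2 5 3; 0 -5 5 7; 0.3 -8 5 11; 0.5 -11 5 14.3; 0.7 -14 5 14.3; 0.7 -15.1 5 14.3; 0.7 -15.1 4.5 14.3; 0.7 -15.1 4.5 14.3; 0.7 -15.1 4.5 14.3", "newtons": 50}}

```text
clock: 5.0
tcp_pos: [0.4821, 0.106, 0.076]
eef_rot: [[-0.121, 0.993, -0.002], [0.993, 0.121, 0.0], [0.001, -0.002, -1.0]]
wrist_force: [0.0, -0.4, -6.3]
gripper_width: 0.178
```

```bash
python3 - <<'E'
from h import *;st()
from plant import r
for n in("scene","top"):
    d=r.get_image(n);np.savez(f"{n}3.npz",**d);cv2.imwrite(f"pics/{n}3.png",d["pixels"]);st()
E
```

```text
5.0 [0.4821 0.106  0.076 ] yaw(toolx) 96.94 y-axis 6.94 F [ 0.  -0.4 -6.3] M [-0.017 -0.018  0.028] w 0.178 J [  4.  23. 108.   0.  49.  -3.]
5.05 [0.4824 0.1063 0.0762] yaw(toolx) 96.99 y-axis 6.99 F [-0.7 -0.8 -6.4] M [-0.012 -0.065 -0.003] w 0.179 J [  4.  23. 108.   0.  49.  -3.]
5.1 [0.4826 0.1064 0.0764] yaw(toolx) 97.02 y-axis 7.02 F [ 0.6 -0.2 -6.5] M [-0.004 -0.036  0.009] w 0.179 J [  4.  23. 108.   0.  49.  -3.]
```

View pics/scene3.png

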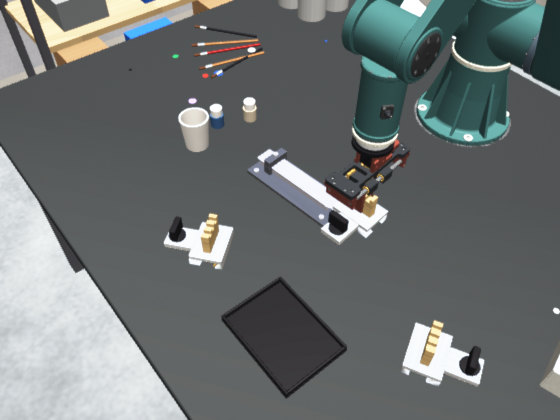

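View pics/top3.png

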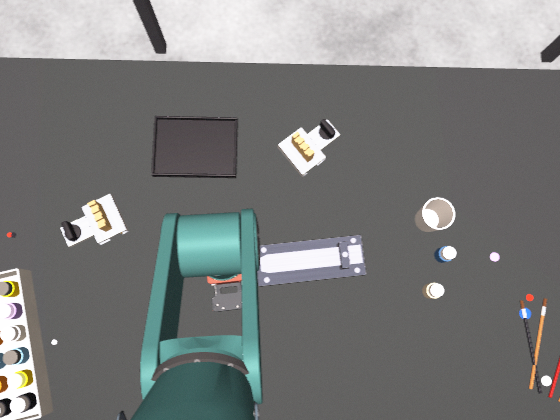

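The scene view shows the carriage held near (365,210), just in front of the open end. The top view is hidden by the arm. I'll check its level and height by depth.

```bash
python3 - <<'E'
from h import *
d=load("scene3.npz");P=cloud(d);a=d["pixels"]
s=(d["depth"]>0)&(P[...,2]>.062)&(P[...,2]<.08)&(a.min(2)>185)&(abs(P[...,0]-.5)<.12)&(abs(P[...,1]-.106)<.07)
k,l,st_,c=cv2.connectedComponentsWithStats(s.astype(np.uint8))
for i in range(1,k):
    if st_[i,4]<20: continue
    p=P[l==i];A=np.c_[p[:,:2]-p[:,:2].mean(0),np.ones(len(p))]
    x=np.linalg.lstsq(A,p[:,2],rcond=None)[0];print(st_[i],p.mean(0).round(4),"slopes deg",np.degrees(x[:2]).round(2),"z",x[2].round(4),rect(p))
cv2.imwrite("pics/z3.png",a[140:260,290:430].repeat(5,0).repeat(5,1))
E
```

```text
[321 201  67  41 847] [0.5093 0.1221 0.0697] slopes deg [-1.6  -1.03] z 0.0697 (array([0.5109, 0.1099]), array([0.1298, 0.0919]), 6.86)
```

View pics/z3.png

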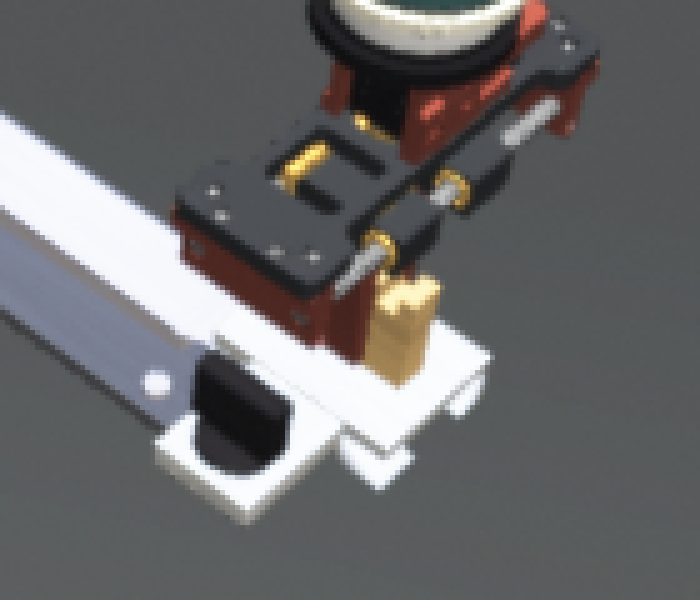

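The carriage is level within what depth can tell (the lug lies 2 mm lower). I'll lower to comb z of about 73.7 mm and start entering.

Emit:
{"name": "drive_tool", "arguments": {"commands": "0.05 0 -1.2 0; 0.05 0 -2 0; 0.05 0 -2.2 0; 0.05 0 -2.2 0; 0.05 0 -2.2 0; 0.05 0 -2.2 0"}}

```text
clock: 5.6
tcp_pos: [0.4837, 0.1056, 0.0548]
eef_rot: [[-0.121, 0.993, 0.0], [0.993, 0.121, 0.0], [0.0, 0.0, -1.0]]
wrist_force: [-0.2, -0.9, -7.0]
gripper_width: 0.182
```

```bash
cat >> h.py <<'E'
def rl():
    from plant import r
    s=r.sense();p=s["tcp_pos"];X=np.array([.121,-.9927]);Y=np.array([.9927,.121]);q=p[:2]-np.array([.5037,-.0637])
    print("rail x %.1f y %.1f combz %.1f"%(q@X*1e3,q@Y*1e3,(p[2]+.0192)*1e3),"F rail",(s["wrist_force"][:2]@X).round(2),(s["wrist_force"][:2]@Y).round(2),s["wrist_force"][2].round(2))
E
python3 - <<'E'
from h import *;st();rl()
from plant import r
d=r.get_image("scene");np.savez("scene4.npz",**d);cv2.imwrite("pics/z4.png",d["pixels"][140:260,290:430].repeat(5,0).repeat(5,1))
rl()
E
```

```text
5.6 [0.4837 0.1056 0.0548] yaw(toolx) 96.98 y-axis 6.98 F [-0.2 -0.9 -7. ] M [ 0.023 -0.051  0.001] w 0.182 J [  4.  25. 109.   0.  46.  -3.]
rail x -170.5 y 0.6 combz 74.0 F rail 0.85 -0.27 -7.0
rail x -170.4 y 0.7 combz 74.2 F rail -0.0 0.6 -5.93
```

View pics/z4.png

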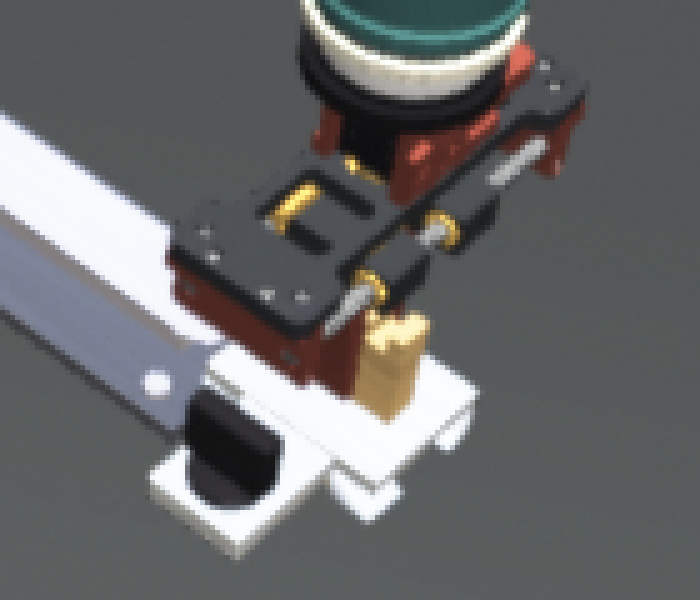

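The crop shows the carriage level and in line with the rail, just before its tip. I'll enter slowly.

Emit:
{"name": "drive_tool", "arguments": {"commands": "0 -0.5 -0.04 0; 0.05 -1 -0.04 0; 0.1 -1.5 -0.04 0; 0.17 -2 -0.04 0; 0.24 -2.5 -0.04 0; 0.24 -2.5 -0.04 0; 0.24 -2.5 -0.04 0"}}

```text
clock: 6.23
tcp_pos: [0.486, 0.0799, 0.0542]
eef_rot: [[-0.12, 0.993, -0.0], [0.993, 0.12, 0.0], [0.0, -0.0, -1.0]]
wrist_force: [-0.8, 0.5, -5.3]
gripper_width: 0.179
```

```bash
python3 - <<'E'
from h import *;st();rl()
E
```

```text
6.2333 [0.486  0.0799 0.0542] yaw(toolx) 96.9 y-axis 6.9 F [-0.8  0.5 -5.3] M [-0.048 -0.031 -0.027] w 0.179 J [  1.  25. 110.   0.  45.  -6.]
rail x -144.7 y -0.2 combz 73.4 F rail -0.58 -0.72 -5.27
```

Emit:
{"name": "drive_tool", "arguments": {"commands": "0.06 -0.4 0 0; 0.11 -0.8 0 0; 0.16 -1.2 0 0; 0.21 -1.6 0 0; 0.26 -2 0 0; 0.26 -2 0 0; 0.26 -2 0 0"}}

```text
clock: 6.82
tcp_pos: [0.4886, 0.0601, 0.0542]
eef_rot: [[-0.121, 0.993, -0.0], [0.993, 0.121, 0.0], [0.0, -0.0, -1.0]]
wrist_force: [0.1, 0.1, -5.9]
gripper_width: 0.179
```

```bash
python3 - <<'E'
from h import *;st();rl()
E
```

```text
6.8167 [0.4886 0.0601 0.0542] yaw(toolx) 96.92 y-axis 6.92 F [ 0.1  0.1 -5.9] M [ 0.037 -0.077  0.023] w 0.179 J [ -1.  25. 110.   0.  45.  -8.]
rail x -124.7 y -0.0 combz 73.4 F rail -0.12 0.15 -5.9
```

Emit:
{"name": "drive_tool", "arguments": {"commands": "0.08 -0.7 0 0; 0.17 -1.4 0 0; 0.26 -2.1 0 0; 0.34 -2.8 0 0; 0.43 -3.5 0 0; 0.51 -4.2 0 0; 0.6 -4.9 0 0; 0.68 -5.6 0 0; 0.77 -6.3 0 0; 0.77 -6.3 0 0"}}

```text
clock: 7.65
tcp_pos: [0.4967, -0.004, 0.0543]
eef_rot: [[-0.12, 0.993, 0.001], [0.993, 0.12, -0.001], [-0.001, 0.0, -1.0]]
wrist_force: [0.4, -0.3, -6.3]
gripper_width: 0.177
```

```bash
python3 - <<'E'
from h import *;st();rl()
E
```

```text
7.65 [ 0.4967 -0.004   0.0543] yaw(toolx) 96.91 y-axis 6.91 F [ 0.4 -0.3 -6.3] M [-0.035 -0.038 -0.029] w 0.177 J [ -8.  25. 109.  -0.  46. -15.]
rail x -60.1 y 0.3 combz 73.5 F rail 0.36 0.38 -6.32
```

Emit:
{"name": "drive_tool", "arguments": {"commands": "0.08 -0.7 0 0; 0.17 -1.4 0 0; 0.25 -2.1 0 0; 0.33 -2.8 0 0; 0.41 -3.5 0 0; 0.49 -4.2 0 0; 0.58 -4.9 0 0; 0.66 -5.6 0 0; 0.74 -6.2 0 0; 0.8 -6.7 0 0; 0.8 -6.7 0 0; 0.8 -6.7 0 0"}}

```text
clock: 8.65
tcp_pos: [0.5042, -0.0699, 0.0542]
eef_rot: [[-0.12, 0.993, -0.0], [0.993, 0.12, 0.0], [0.0, -0.0, -1.0]]
wrist_force: [0.5, -0.2, -6.6]
gripper_width: 0.179
```

```bash
python3 - <<'E'
from h import *;st();rl()
from plant import r
d=r.get_image("scene");cv2.imwrite("pics/z5.png",d["pixels"][110:230,230:370].repeat(5,0).repeat(5,1))
rl()
E
```

```text
8.65 [ 0.5042 -0.0699  0.0542] yaw(toolx) 96.92 y-axis 6.92 F [ 0.5 -0.2 -6.6] M [-0.022 -0.027  0.021] w 0.179 J [-16.  26. 108.   0.  46. -23.]
rail x 6.2 y -0.2 combz 73.4 F rail 0.23 0.44 -6.63
rail x 5.9 y -0.4 combz 73.4 F rail 0.16 -1.21 -6.19
```

View pics/z5.png

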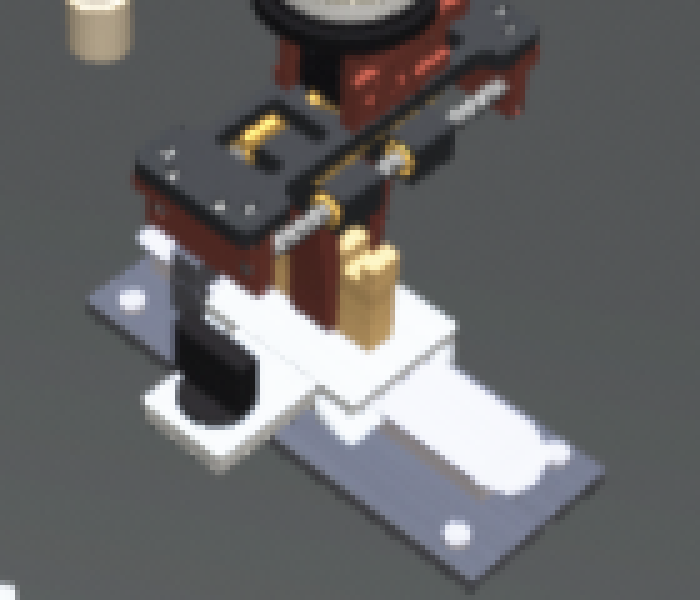

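The crop shows the carriage on the rail with a small gap left to the stop. I'll creep in.

Emit:
{"name": "drive_tool", "arguments": {"commands": "0.02 -0.1 0 0; 0.04 -0.2 0 0; 0.05 -0.3 0 0; 0.06 -0.4 0 0; 0.07 -0.5 0 0; 0.08 -0.6 0 0; 0.1 -0.7 0 0; 0.1 -0.7 0 0"}}

```text
clock: 9.37
tcp_pos: [0.5053, -0.0769, 0.0543]
eef_rot: [[-0.121, 0.993, 0.0], [0.993, 0.121, -0.0], [-0.0, 0.0, -1.0]]
wrist_force: [0.4, -0.6, -6.5]
gripper_width: 0.176
```

```bash
python3 - <<'E'
from h import *;st();rl()
E
```

```text
9.3667 [ 0.5053 -0.0769  0.0543] yaw(toolx) 96.95 y-axis 6.95 F [ 0.4 -0.6 -6.5] M [-0.021 -0.03   0.017] w 0.176 J [-16.  26. 107.  -0.  47. -23.]
rail x 13.3 y 0.0 combz 73.5 F rail 0.62 0.35 -6.48
```

Emit:
{"name": "drive_tool", "arguments": {"commands": "0 -0.05 0 0; 0.01 -0.1 0 0; 0.01 -0.15 0 0; 0.02 -0.2 0 0; 0.02 -0.2 0 0"}}

```text
clock: 9.78
tcp_pos: [0.5054, -0.0787, 0.0542]
eef_rot: [[-0.121, 0.993, -0.0], [0.993, 0.121, -0.0], [-0.0, -0.0, -1.0]]
wrist_force: [0.5, 0.1, -6.1]
gripper_width: 0.18
```

Emit:
{"name": "drive_tool", "arguments": {"commands": "0 -0.05 0 0; 0.01 -0.1 0 0; 0.01 -0.1 0 0"}}

```text
clock: 10.03
tcp_pos: [0.5054, -0.0792, 0.0543]
eef_rot: [[-0.121, 0.993, -0.0], [0.993, 0.121, 0.001], [0.001, -0.0, -1.0]]
wrist_force: [0.5, 3.0, -4.7]
gripper_width: 0.18
```

Emit:
{"name": "drive_tool", "arguments": {"commands": "0 -0.05 0 0; 0.01 -0.1 0 0; 0.01 -0.1 0 0"}}

```text
clock: 10.28
tcp_pos: [0.5054, -0.0793, 0.0543]
eef_rot: [[-0.12, 0.993, -0.0], [0.993, 0.12, 0.002], [0.002, -0.0, -1.0]]
wrist_force: [0.2, 8.6, -2.6]
gripper_width: 0.178
```

Contact: the force is 8.6 N at 15.6 mm, and I predicted 16. I'll hold it steady, then ease off a little and release.

Emit:
{"name": "drive_tool", "arguments": {"commands": "0 0 0 0; 0 0 0 0; 0 0 0 0; 0 0 0 0"}}

```text
clock: 10.62
tcp_pos: [0.5054, -0.0793, 0.0543]
eef_rot: [[-0.12, 0.993, -0.0], [0.993, 0.12, 0.002], [0.002, -0.0, -1.0]]
wrist_force: [0.8, 9.1, -3.9]
gripper_width: 0.179
```

```bash
python3 - <<'E'
from h import *;st();rl()
E
```

```text
10.6167 [ 0.5054 -0.0793  0.0543] yaw(toolx) 96.91 y-axis 6.91 F [ 0.8  9.1 -3.9] M [ 1.343 -0.175 -0.109] w 0.179 J [-17.  26. 107.   0.  47. -24.]
rail x 15.7 y -0.2 combz 73.5 F rail -8.92 1.88 -3.94
```

Emit:
{"name": "drive_tool", "arguments": {"commands": "0 0.05 0 0; 0 0.05 0 0; 0 0.05 0 0; 0 0.05 0 0; 0 0.05 0 0; 0 0.05 0 0; 0 0.05 0 0", "fingers": 100}}

```text
clock: 11.2
tcp_pos: [0.5057, -0.0803, 0.0543]
eef_rot: [[-0.121, 0.993, 0.0], [0.993, 0.121, -0.0], [-0.0, 0.0, -1.0]]
wrist_force: [-0.1, -0.0, -0.2]
gripper_width: 0.603
```

Emit:
{"name": "drive_tool", "arguments": {"commands": "0 0 2 0; 0 0 4 0; 0 0 6 0; 2 0.3 7 0; 4 0.5 7 0; 6 0.7 7 0; 7.15 0.8 7 0; 7.15 0.8 7 0; 7.15 0.8 7 0; 7.15 0.8 7 0"}}

```text
clock: 12.03
tcp_pos: [0.5757, -0.072, 0.1238]
eef_rot: [[-0.121, 0.993, -0.002], [0.993, 0.121, 0.0], [0.001, -0.002, -1.0]]
wrist_force: [0.2, -0.3, -0.1]
gripper_width: 0.611
```

```bash
python3 - <<'E'
from h import *;st();rl()
from plant import r
for n in("scene","top"):
    d=r.get_image(n);np.savez(f"{n}6.npz",**d);a=d["pixels"]
    c=a[90:230,210:380] if n=="scene" else a[180:320,230:400]
    cv2.imwrite(f"pics/{n}6.png",c.repeat(4,0).repeat(4,1))
rl()
E
```

```text
12.0333 [ 0.5757 -0.072   0.1238] yaw(toolx) 96.96 y-axis 6.96 F [ 0.2 -0.3 -0.1] M [ 0.011 -0.109  0.014] w 0.611 J [-14.  25.  95.  -0.  60. -21.]
rail x 16.9 y 70.5 combz 143.0 F rail 0.29 0.21 -0.15
rail x 17.0 y 70.5 combz 143.1 F rail 0.12 0.19 -0.28
```

View pics/scene6.png

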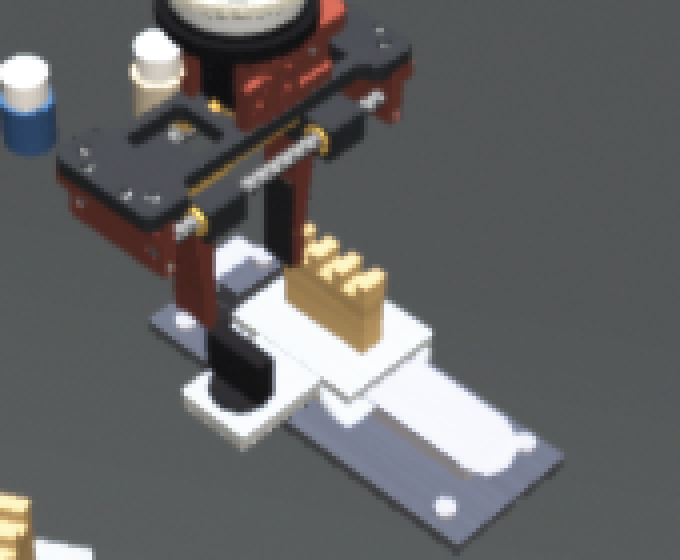

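View pics/top6.png

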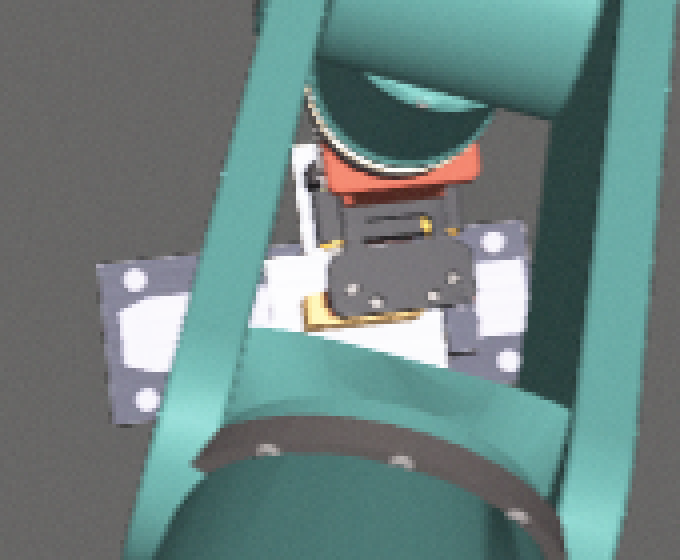

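The crops show the carriage against the stop, with the fingers above and slightly short of the knob. A quick check of the knob's position by depth comes first.

```bash
python3 - <<'E'
from h import *
d=load("scene6.npz");P=cloud(d);a=d["pixels"]
X=np.array([.121,-.9927]);Y=np.array([.9927,.121]);o=np.array([.5037,-.0637])
z=P[...,2];reg=(d["depth"]>0)&(abs(P[...,0]-.53)<.09)&(abs(P[...,1]+.07)<.09)
for nm,m in(("comb",reg&(wood(d)>0)&(z>.093)&(z<.102)),("knobtop",reg&(a.max(2)<70)&(z>.080)&(z<.088)),("knob",reg&(a.max(2)<70)&(z>.05)&(z<.088)),("cartop",reg&(a.min(2)>185)&(z>.044)&(z<.052)),("stop",reg&(z>.054)&(z<.062)&(a.max(2)<140)&(a.min(2)>60))):
    p=P[m];q=np.c_[(p[:,:2]-o)@X,(p[:,:2]-o)@Y]*1e3
    if len(q)>5: print(nm,len(q),"x",np.percentile(q[:,0],[3,97]).round(1),"y",np.percentile(q[:,1],[3,97]).round(1),"z",np.median(p[:,2]).round(4))
E
```

```text
comb 67 x [-15.3  39.8] y [-8.7  9. ] z 0.0967
knobtop 81 x [-5.9 32.6] y [68.4 79. ] z 0.0838
knob 261 x [-6.  33.4] y [68.3 85.6] z 0.0705
cartop 730 x [-28.7  55.7] y [-29.7  91.3] z 0.0478
stop 33 x [-4.8 74. ] y [-5.7 74.4] z 0.0574
```

This agrees (knob at about x 15, y 72–73). I'll descend and grip the wing gently.

Emit:
{"name": "drive_tool", "arguments": {"commands": "0.14 0.12 -1 0; 0.14 0.12 -3 0; 0.14 0.12 -4.5 0; 0.14 0.12 -5.6 0; 0.14 0.12 -6.4 0; 0.14 0.12 -6.7 0; 0.14 0.12 -6.7 0; 0.14 0.12 -6.7 0"}}

```text
clock: 12.8
tcp_pos: [0.5788, -0.071, 0.0574]
eef_rot: [[-0.121, 0.993, 0.0], [0.993, 0.121, -0.0], [-0.0, 0.0, -1.0]]
wrist_force: [-0.3, -0.0, -0.6]
gripper_width: 0.611
```

```bash
python3 - <<'E'
from h import *;st();rl()
E
```

```text
12.8 [ 0.5788 -0.071   0.0574] yaw(toolx) 96.96 y-axis 6.96 F [-0.3 -0.  -0.6] M [ 0.046 -0.1    0.004] w 0.611 J [-14.  30.  98.  -0.  52. -21.]
rail x 16.4 y 73.6 combz 76.6 F rail 0.01 -0.29 -0.64
```

Emit:
{"name": "drive_tool", "arguments": {"commands": "-0.15 0.02 0 0; -0.15 0.02 0 0; -0.15 0.02 0 0; -0.15 0.02 0 0; -0.15 0.02 0 0; -0.15 0.02 0 0; -0.15 0.02 0 0; -0.15 0.02 0 0", "fingers": 255, "newtons": 50}}

```text
clock: 13.47
tcp_pos: [0.577, -0.0708, 0.0573]
eef_rot: [[-0.121, 0.993, -0.0], [0.993, 0.121, 0.0], [0.0, -0.0, -1.0]]
wrist_force: [-0.2, 0.2, 0.8]
gripper_width: 0.146
```

```bash
python3 - <<'E'
from h import *;st();rl()
E
```

```text
13.4667 [ 0.577  -0.0708  0.0573] yaw(toolx) 96.95 y-axis 6.95 F [-0.2  0.2  0.8] M [-0.026 -0.033 -0.057] w 0.146 J [-14.  30.  98.   0.  52. -21.]
rail x 15.9 y 71.9 combz 76.5 F rail -0.26 -0.13 0.77
```

The wing is gripped: the opening is 12.8 mm at (15.9, 71.9). I'll turn 30° clockwise, which is under the minimum bite angle of 37°, to learn the free friction.

Emit:
{"name": "drive_tool", "arguments": {"commands": "0 0 0 -4; 0 0 0 -8; 0 0 0 -12; 0 0 0 -16; 0 0 0 -20; 0 0 0 -23"}}

```text
clock: 13.97
tcp_pos: [0.5774, -0.0714, 0.0573]
eef_rot: [[0.279, 0.96, 0.001], [0.96, -0.279, -0.001], [-0.001, 0.001, -1.0]]
wrist_force: [-0.3, -2.0, 1.1]
gripper_width: 0.147
```

```bash
cat >> h.py <<'E'
def mz(n=6):
    from plant import r
    L=[];F=[]
    for i in range(n):
        s=r.sense();L.append(s["moment"]);F.append(s["wrist_force"])
        if i<n-1: r.get_image("top")
    R=s["eef_rot"];print("t",s["clock"],"toolx yaw",np.degrees(np.arctan2(R[1,0],R[0,0])).round(2),"M",np.mean(L,0).round(3),"sd",np.std([l[2] for l in L]).round(3),"F",np.mean(F,0).round(1));rl()
E
python3 - <<'E'
from h import *;mz()
E
```

```text
t 14.2167 toolx yaw 74.04 M [-0.31  -0.133  0.069] sd 0.115 F [ 0.2 -1.8  0.9]
rail x 16.2 y 72.2 combz 76.6 F rail 1.54 -0.14 0.87
```

Emit:
{"name": "drive_tool", "arguments": {"commands": "0 0 0 -2; 0 0 0 -4; 0 0 0 -6; 0 0 0 -8; 0 0 0 -8"}}

```text
clock: 14.63
tcp_pos: [0.5779, -0.0712, 0.0574]
eef_rot: [[0.407, 0.913, 0.002], [0.913, -0.407, -0.001], [-0.0, 0.002, -1.0]]
wrist_force: [3.4, -1.9, -1.0]
gripper_width: 0.145
```

```bash
python3 - <<'E'
from h import *;mz()
E
```

```text
t 14.8833 toolx yaw 66.02 M [-0.499 -0.598  0.147] sd 0.046 F [ 3.4 -2.2 -0.8]
rail x 16.2 y 72.7 combz 76.6 F rail 3.68 3.46 -1.03
```

Stationary readings relax as friction creeps, so I'll read the moment during motion. I'm also re-centring the tool slightly, with a light bias towards the stop to relieve the side force.

Emit:
{"name": "drive_tool", "arguments": {"commands": "0.05 -0.08 0 0; 0.05 -0.08 0 -1.5; 0.05 -0.08 0 -3"}}

```text
clock: 15.13
tcp_pos: [0.578, -0.0715, 0.0574]
eef_rot: [[0.455, 0.89, 0.001], [0.89, -0.455, 0.0], [0.0, 0.001, -1.0]]
wrist_force: [4.2, -1.9, -1.1]
gripper_width: 0.146
```

```bash
python3 - <<'E'
from h import *;mz(1)
E
```

```text
t 15.1333 toolx yaw 62.94 M [-0.351 -0.812  0.361] sd 0.0 F [ 4.2 -1.9 -1.1]
rail x 16.7 y 72.9 combz 76.6 F rail 2.35 3.89 -1.15
```

Emit:
{"name": "drive_tool", "arguments": {"commands": "0 0 0 -1.5"}}

```text
clock: 15.22
tcp_pos: [0.5782, -0.0716, 0.0574]
eef_rot: [[0.478, 0.878, 0.001], [0.878, -0.478, -0.0], [0.001, 0.001, -1.0]]
wrist_force: [3.4, -2.1, -0.9]
gripper_width: 0.15
```

```bash
python3 - <<'E'
from h import *;mz(1)
E
```

```text
t 15.2167 toolx yaw 61.43 M [-0.354 -0.801  0.318] sd 0.0 F [ 3.4 -2.1 -0.9]
rail x 16.8 y 73.0 combz 76.6 F rail 2.45 3.17 -0.9
```

Emit:
{"name": "drive_tool", "arguments": {"commands": "0 0 0 -1.5"}}

```text
clock: 15.3
tcp_pos: [0.5783, -0.0716, 0.0574]
eef_rot: [[0.501, 0.865, 0.001], [0.865, -0.501, -0.0], [0.001, 0.001, -1.0]]
wrist_force: [4.7, -1.8, -0.5]
gripper_width: 0.146
```

```bash
python3 - <<'E'
from h import *;mz(1)
E
```

```text
t 15.3 toolx yaw 59.93 M [-0.378 -0.908  0.301] sd 0.0 F [ 4.7 -1.8 -0.5]
rail x 16.9 y 73.1 combz 76.6 F rail 2.33 4.4 -0.49
```

Emit:
{"name": "drive_tool", "arguments": {"commands": "0 0 0 -1.5"}}

```text
clock: 15.38
tcp_pos: [0.5785, -0.0716, 0.0574]
eef_rot: [[0.524, 0.852, 0.002], [0.852, -0.524, -0.0], [0.001, 0.002, -1.0]]
wrist_force: [4.3, -0.8, -1.8]
gripper_width: 0.148
```

```bash
python3 - <<'E'
from h import *;mz(1)
E
```

```text
t 15.3833 toolx yaw 58.43 M [-0.361 -0.872  0.281] sd 0.0 F [ 4.3 -0.8 -1.8]
rail x 16.9 y 73.3 combz 76.6 F rail 1.33 4.18 -1.82
```

Emit:
{"name": "drive_tool", "arguments": {"commands": "0.03 -0.03 0 -1.5"}}

```text
clock: 15.47
tcp_pos: [0.5786, -0.0717, 0.0574]
eef_rot: [[0.546, 0.838, 0.001], [0.838, -0.546, 0.0], [0.001, 0.001, -1.0]]
wrist_force: [3.7, -0.2, -1.3]
gripper_width: 0.149
```

```bash
python3 - <<'E'
from h import *;mz(1)
E
```

```text
t 15.4667 toolx yaw 56.93 M [-0.167 -0.781  0.365] sd 0.0 F [ 3.7 -0.2 -1.3]
rail x 17.0 y 73.3 combz 76.6 F rail 0.66 3.69 -1.34
```

Emit:
{"name": "drive_tool", "arguments": {"commands": "0 0 0 -1.5"}}

```text
clock: 15.55
tcp_pos: [0.5787, -0.0717, 0.0574]
eef_rot: [[0.567, 0.823, 0.001], [0.823, -0.567, 0.0], [0.001, 0.001, -1.0]]
wrist_force: [3.4, -0.9, -1.2]
gripper_width: 0.147
```

```bash
python3 - <<'E'
from h import *;mz(1)
E
```

```text
t 15.55 toolx yaw 55.43 M [-0.166 -0.817  0.332] sd 0.0 F [ 3.4 -0.9 -1.2]
rail x 17.0 y 73.4 combz 76.6 F rail 1.3 3.31 -1.15
```

Emit:
{"name": "drive_tool", "arguments": {"commands": "0 0 0 -1.5"}}

```text
clock: 15.63
tcp_pos: [0.5787, -0.0717, 0.0574]
eef_rot: [[0.589, 0.808, 0.002], [0.808, -0.589, 0.0], [0.001, 0.001, -1.0]]
wrist_force: [5.1, -0.6, -2.6]
gripper_width: 0.144
```

```bash
python3 - <<'E'
from h import *;mz(1)
E
```

```text
t 15.6333 toolx yaw 53.93 M [-0.157 -0.886  0.347] sd 0.0 F [ 5.1 -0.6 -2.6]
rail x 17.0 y 73.5 combz 76.6 F rail 1.19 4.95 -2.61
```

Emit:
{"name": "drive_tool", "arguments": {"commands": "0 0 0 -1.5"}}

```text
clock: 15.72
tcp_pos: [0.5788, -0.0716, 0.0574]
eef_rot: [[0.61, 0.793, 0.002], [0.793, -0.61, 0.0], [0.001, 0.001, -1.0]]
wrist_force: [5.1, -1.1, -1.5]
gripper_width: 0.149
```

```bash
python3 - <<'E'
from h import *;mz(1)
E
```

```text
t 15.7167 toolx yaw 52.43 M [-0.137 -0.983  0.422] sd 0.0 F [ 5.1 -1.1 -1.5]
rail x 17.0 y 73.6 combz 76.6 F rail 1.74 4.94 -1.52
```

Emit:
{"name": "drive_tool", "arguments": {"commands": "0 0 0 -1.5"}}

```text
clock: 15.8
tcp_pos: [0.5788, -0.0716, 0.0574]
eef_rot: [[0.63, 0.776, 0.002], [0.776, -0.63, 0.0], [0.001, 0.001, -1.0]]
wrist_force: [5.0, 0.3, -2.4]
gripper_width: 0.145
```

```bash
python3 - <<'E'
from h import *;mz(1)
E
```

```text
t 15.8 toolx yaw 50.93 M [-0.091 -1.033  0.413] sd 0.0 F [ 5.   0.3 -2.4]
rail x 16.9 y 73.6 combz 76.6 F rail 0.35 4.98 -2.42
```

Emit:
{"name": "drive_tool", "arguments": {"commands": "0 0 0 -1.5"}}

```text
clock: 15.88
tcp_pos: [0.5789, -0.0716, 0.0574]
eef_rot: [[0.65, 0.76, 0.002], [0.76, -0.65, 0.0], [0.002, 0.001, -1.0]]
wrist_force: [4.0, -0.4, -1.9]
gripper_width: 0.146
```

```bash
python3 - <<'E'
from h import *;mz(1)
E
```

```text
t 15.8833 toolx yaw 49.43 M [-0.004 -1.003  0.405] sd 0.0 F [ 4.  -0.4 -1.9]
rail x 16.9 y 73.7 combz 76.6 F rail 0.87 3.96 -1.85
```

The moment was about 0.30 free and is now rising, so the bite is probably near 38–42°. I'll continue to about 55°, which is safe even with the earliest possible bite.

Emit:
{"name": "drive_tool", "arguments": {"commands": "0 0 0 -1.5"}}

```text
clock: 15.97
tcp_pos: [0.579, -0.0715, 0.0575]
eef_rot: [[0.67, 0.742, 0.002], [0.742, -0.67, 0.0], [0.002, 0.001, -1.0]]
wrist_force: [5.0, -0.2, -2.4]
gripper_width: 0.143
```

```bash
python3 - <<'E'
from h import *;mz(1)
E
```

```text
t 15.9667 toolx yaw 47.93 M [-0.065 -0.999  0.431] sd 0.0 F [ 5.  -0.2 -2.4]
rail x 16.9 y 73.8 combz 76.7 F rail 0.77 4.98 -2.37
```

Emit:
{"name": "drive_tool", "arguments": {"commands": "0 0 0 -1.5"}}

```text
clock: 16.05
tcp_pos: [0.5791, -0.0715, 0.0575]
eef_rot: [[0.689, 0.724, 0.002], [0.724, -0.689, 0.0], [0.002, 0.001, -1.0]]
wrist_force: [4.6, 0.7, -1.6]
gripper_width: 0.146
```

```bash
python3 - <<'E'
from h import *;mz(1)
E
```

```text
t 16.05 toolx yaw 46.43 M [-0.028 -1.072  0.405] sd 0.0 F [ 4.6  0.7 -1.6]
rail x 16.8 y 73.9 combz 76.7 F rail -0.1 4.67 -1.58
```

Emit:
{"name": "drive_tool", "arguments": {"commands": "0 0 0 -1.5"}}

```text
clock: 16.13
tcp_pos: [0.5792, -0.0714, 0.0575]
eef_rot: [[0.708, 0.706, 0.002], [0.706, -0.708, 0.001], [0.002, 0.001, -1.0]]
wrist_force: [4.5, -0.3, -1.6]
gripper_width: 0.146
```

```bash
python3 - <<'E'
from h import *;mz(1)
E
```

```text
t 16.1333 toolx yaw 44.93 M [-0.011 -1.107  0.457] sd 0.0 F [ 4.5 -0.3 -1.6]
rail x 16.8 y 74.0 combz 76.7 F rail 0.87 4.39 -1.56
```

Emit:
{"name": "drive_tool", "arguments": {"commands": "0 0 0 -1.5"}}

```text
clock: 16.22
tcp_pos: [0.5792, -0.0714, 0.0575]
eef_rot: [[0.726, 0.687, 0.002], [0.687, -0.726, 0.001], [0.002, 0.001, -1.0]]
wrist_force: [5.3, 1.2, -2.8]
gripper_width: 0.145
```

```bash
python3 - <<'E'
from h import *;mz(1)
E
```

```text
t 16.2167 toolx yaw 43.43 M [ 0.022 -1.088  0.433] sd 0.0 F [ 5.3  1.2 -2.8]
rail x 16.8 y 74.0 combz 76.7 F rail -0.52 5.41 -2.8
```

Emit:
{"name": "drive_tool", "arguments": {"commands": "0 0 0 -1.5"}}

```text
clock: 16.3
tcp_pos: [0.5792, -0.0714, 0.0575]
eef_rot: [[0.744, 0.668, 0.003], [0.668, -0.744, 0.001], [0.002, 0.001, -1.0]]
wrist_force: [5.4, 0.2, -2.6]
gripper_width: 0.145
```

```bash
python3 - <<'E'
from h import *;mz(1)
E
```

```text
t 16.3 toolx yaw 41.93 M [ 0.07  -1.131  0.457] sd 0.0 F [ 5.4  0.2 -2.6]
rail x 16.7 y 74.1 combz 76.7 F rail 0.44 5.4 -2.57
```

```bash
python3 - <<'E'
import numpy as np
a=np.arange(34,55.1,1.5);m=np.array([.361,.318,.301,.281,.365,.332,.347,.422,.413,.405,.431,.405,.457,.433,.457])
for k in(.4,.5,.6):
  for b in range(34,50,2):
    h=np.maximum(0,a-b)*np.pi/180*k;f=(m-h).mean();print(k,b,"f %.3f rms %.4f"%(f,np.std(m-h)),"over@55 %.3f N@55 %.0f"%(h[-1],h[-1]/k*100))
E
```

```text
0.4 34 f 0.309 rms 0.0283 over@55 0.147 N@55 37
0.4 36 f 0.321 rms 0.0268 over@55 0.133 N@55 33
0.4 38 f 0.333 rms 0.0265 over@55 0.119 N@55 30
0.4 40 f 0.343 rms 0.0291 over@55 0.105 N@55 26
0.4 42 f 0.353 rms 0.0327 over@55 0.091 N@55 23
0.4 44 f 0.360 rms 0.0377 over@55 0.077 N@55 19
0.4 46 f 0.367 rms 0.0423 over@55 0.063 N@55 16
0.4 48 f 0.373 rms 0.0461 over@55 0.049 N@55 12
0.5 34 f 0.290 rms 0.0298 over@55 0.183 N@55 37
0.5 36 f 0.306 rms 0.0272 over@55 0.166 N@55 33
0.5 38 f 0.321 rms 0.0252 over@55 0.148 N@55 30
0.5 40 f 0.334 rms 0.0269 over@55 0.131 N@55 26
0.5 42 f 0.345 rms 0.0300 over@55 0.113 N@55 23
0.5 44 f 0.355 rms 0.0352 over@55 0.096 N@55 19
0.5 46 f 0.364 rms 0.0403 over@55 0.079 N@55 16
0.5 48 f 0.370 rms 0.0445 over@55 0.061 N@55 12
0.6 34 f 0.272 rms 0.0351 over@55 0.220 N@55 37
0.6 36 f 0.291 rms 0.0315 over@55 0.199 N@55 33
0.6 38 f 0.309 rms 0.0279 over@55 0.178 N@55 30
0.6 40 f 0.324 rms 0.0278 over@55 0.157 N@55 26
0.6 42 f 0.338 rms 0.0293 over@55 0.136 N@55 23
0.6 44 f 0.350 rms 0.0340 over@55 0.115 N@55 19
0.6 46 f 0.360 rms 0.0389 over@55 0.094 N@55 16
0.6 48 f 0.368 rms 0.0433 over@55 0.073 N@55 12
```

```bash
python3 - <<'E'
from h import *;mz(4)
E
```

```text
t 16.45 toolx yaw 41.97 M [ 0.145 -1.175  0.368] sd 0.055 F [ 5.6  1.  -2.1]
rail x 16.6 y 74.1 combz 76.7 F rail -0.85 5.17 -2.25
```

The best fit puts the bite near 38° (0.66 rad), which gives about 30 N at 55°. The tool carries a 5 N side force in +y, so I'll relieve that, turn 2° more and read again.

Emit:
{"name": "drive_tool", "arguments": {"commands": "0.04 0.01 0 0; 0.08 0.01 0 0; 0.08 0.01 0 0"}}

```text
clock: 16.7
tcp_pos: [0.5794, -0.0712, 0.0574]
eef_rot: [[0.743, 0.669, 0.001], [0.669, -0.743, 0.001], [0.001, 0.0, -1.0]]
wrist_force: [5.8, 2.8, -1.9]
gripper_width: 0.146
```

```bash
python3 - <<'E'
from h import *;mz(2)
E
```

```text
t 16.75 toolx yaw 41.97 M [ 0.307 -1.077  0.381] sd 0.005 F [ 5.2  2.7 -1.6]
rail x 16.6 y 74.2 combz 76.6 F rail -1.96 4.88 -1.4
```

Emit:
{"name": "drive_tool", "arguments": {"commands": "0 0 0 -1; 0 0 0 -2"}}

```text
clock: 16.92
tcp_pos: [0.5794, -0.0712, 0.0574]
eef_rot: [[0.767, 0.642, 0.001], [0.642, -0.767, 0.001], [0.002, 0.0, -1.0]]
wrist_force: [4.5, 2.2, -0.3]
gripper_width: 0.145
```

```bash
python3 - <<'E'
from h import *;mz(1);mz(4)
E
```

```text
t 16.9167 toolx yaw 39.93 M [ 0.341 -1.119  0.478] sd 0.0 F [ 4.5  2.2 -0.3]
rail x 16.7 y 74.2 combz 76.6 F rail -1.6 4.72 -0.33
t 17.0667 toolx yaw 39.96 M [ 0.349 -1.123  0.395] sd 0.08 F [ 5.1  2.7 -0.9]
rail x 16.6 y 74.2 combz 76.6 F rail -2.23 5.29 -1.56
```

The running torque at 57° is about 0.48, roughly 0.16–0.18 above free. I'll let go without lifting so the carriage can settle, then look before deciding whether it needs a check turn.

Emit:
{"name": "drive_tool", "arguments": {"commands": "0 0 0 0; 0 0 0 0; 0 0 0 0; 0 0 0 0; 0 0 0 0; 0 0 0 0", "fingers": 110}}

```text
clock: 17.57
tcp_pos: [0.5782, -0.0718, 0.0571]
eef_rot: [[0.767, 0.642, -0.001], [0.642, -0.767, 0.0], [-0.0, -0.001, -1.0]]
wrist_force: [0.3, 0.3, -0.3]
gripper_width: 0.553
```

```bash
python3 - <<'E'
from h import *;mz(3)
E
```

```text
t 17.6667 toolx yaw 39.95 M [ 0.007 -0.048  0.012] sd 0.019 F [-0.   0.2 -0.1]
rail x 17.0 y 73.2 combz 76.4 F rail -0.39 -0.87 0.1
```

Emit:
{"name": "drive_tool", "arguments": {"commands": "0 0 0 0; 0 0 0 0; 0 0 0 0; 0 0 0 0; 0 0 0 0; 0 0 0 0; 0 0 0 0", "fingers": 255}}

```text
clock: 18.25
tcp_pos: [0.5784, -0.0716, 0.0572]
eef_rot: [[0.766, 0.643, -0.0], [0.643, -0.766, 0.0], [-0.0, -0.0, -1.0]]
wrist_force: [-0.6, 0.9, 0.7]
gripper_width: 0.144
```

```bash
python3 - <<'E'
from h import *;mz(4)
E
```

```text
t 18.4 toolx yaw 39.99 M [0.143 0.019 0.352] sd 0.023 F [-0.4  1.2  0.9]
rail x 16.9 y 73.3 combz 76.4 F rail -1.66 -0.53 0.22
```

Emit:
{"name": "drive_tool", "arguments": {"commands": "0 0 0 -0.8; 0 0 0 -1.6"}}

```text
clock: 18.57
tcp_pos: [0.5785, -0.0715, 0.0573]
eef_rot: [[0.785, 0.62, -0.0], [0.62, -0.785, 0.0], [-0.0, -0.0, -1.0]]
wrist_force: [-0.6, 2.3, 0.9]
gripper_width: 0.148
```

```bash
python3 - <<'E'
from h import *;mz(1);mz(3)
E
```

```text
t 18.5667 toolx yaw 38.3 M [0.216 0.163 0.409] sd 0.0 F [-0.6  2.3  0.9]
rail x 16.8 y 73.3 combz 76.5 F rail -2.34 -0.28 0.93
t 18.6667 toolx yaw 38.31 M [0.242 0.109 0.364] sd 0.032 F [-0.8  2.3  1. ]
rail x 16.9 y 73.2 combz 76.4 F rail -2.66 -0.43 1.04
```

The knob is at about 58.6° (1.02 rad). Since the bite is never before 0.65, the force is at most about 37 N, and the fit says 32–36 N. That is snug, so I'll release and retreat upwards.

Emit:
{"name": "drive_tool", "arguments": {"commands": "0 0 0 0; 0 0 0 0; 0 0 0 0; 0 0 0 0; 0 0 0 0; 0 0 0 0", "fingers": 110}}

```text
clock: 19.17
tcp_pos: [0.5786, -0.0718, 0.0572]
eef_rot: [[0.784, 0.62, 0.0], [0.62, -0.784, 0.0], [0.0, -0.0, -1.0]]
wrist_force: [-0.2, -0.2, 0.8]
gripper_width: 0.551
```

Emit:
{"name": "drive_tool", "arguments": {"commands": "0 0 2 0; 0 0 4 0; 0 0 7 0; 0 0 11 0; 0 4 14 0; 0 8 14 0; 0 12 14 0; 0 16 14 0; 0 20 14 0; 0 24 14 0; 0 28 14 0; 0 28 14 0"}}

```text
clock: 20.17
tcp_pos: [0.5781, 0.2152, 0.1974]
eef_rot: [[0.781, 0.624, 0.001], [0.624, -0.781, 0.004], [0.003, -0.002, -1.0]]
wrist_force: [0.2, -0.2, 1.1]
gripper_width: 0.573
```

```bash
python3 - <<'E'
from h import *;st()
from plant import r
X=np.array([.121,-.9927]);Y=np.array([.9927,.121]);o=np.array([.5037,-.0637])
for n in("scene","top"):
    d=r.get_image(n);np.savez(f"{n}7.npz",**d);a=d["pixels"];P=cloud(d);z=P[...,2]
    c=a[90:230,210:380] if n=="scene" else a[200:300,230:400]
    cv2.imwrite(f"pics/{n}7.png",c.repeat(4,0).repeat(4,1))
    reg=(d["depth"]>0)&(abs(P[...,0]-.53)<.09)&(abs(P[...,1]+.07)<.09)
    for nm,m in(("comb",reg&(wood(d)>0)&(z>.093)&(z<.102)),("knobtop",reg&(a.max(2)<70)&(z>.080)&(z<.088)),("stop",reg&(z>.055)&(z<.062)&(P[...,1]<-.115))):
        p=P[m];q=np.c_[(p[:,:2]-o)@X,(p[:,:2]-o)@Y]*1e3
        if len(q)>5: print(n,nm,len(q),"x",np.percentile(q[:,0],[3,97]).round(1),"y",np.percentile(q[:,1],[3,97]).round(1),"z",np.median(p[:,2]).round(4),"rect",rect(np.array(q,dtype=np.float32)))
E
```

```text
20.1667 [0.5781 0.2152 0.1974] yaw(toolx) 38.63 y-axis -51.37 F [ 0.2 -0.2  1.1] M [-0.047 -0.117  0.029] w 0.573 J [14. 23. 86.  0. 71. 65.]
scene comb 70 x [-17.   42.4] y [-7.4 11.7] z 0.0967 rect (array([12.7623,  1.8283]), array([60.9944, 20.8349]), -0.4)
scene knobtop 77 x [ 1.  24.9] y [61.1 90.6] z 0.0833 rect (array([12.7136, 75.5957]), array([38.0532, 12.6832]), -54.51)
scene stop 106 x [59.4 77.8] y [-22.7  27.5] z 0.0582 rect (array([69.6149,  0.5291]), array([56.2076, 20.2923]), -87.97)
top comb 98 x [-13.5  43.7] y [-6.9  7.9] z 0.0985 rect (array([14.8374,  0.9704]), array([58.5377, 15.7036]), -0.76)
top knobtop 32 x [ 4.2 26.2] y [53.7 91.6] z 0.0835 rect (array([16.807 , 72.8467]), array([39.9066, 13.1606]), -56.86)
top stop 176 x [62.2 79.6] y [-26.2  25. ] z 0.0583 rect (array([70.9701, -0.5472]), array([54.9329, 18.239 ]), 89.74)
```

View pics/top7.png

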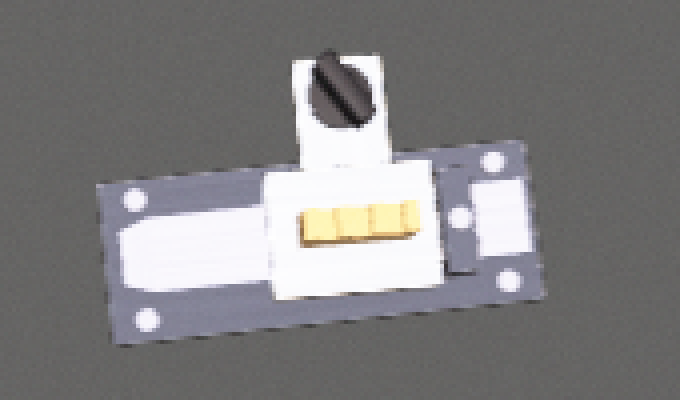

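View pics/scene7.png

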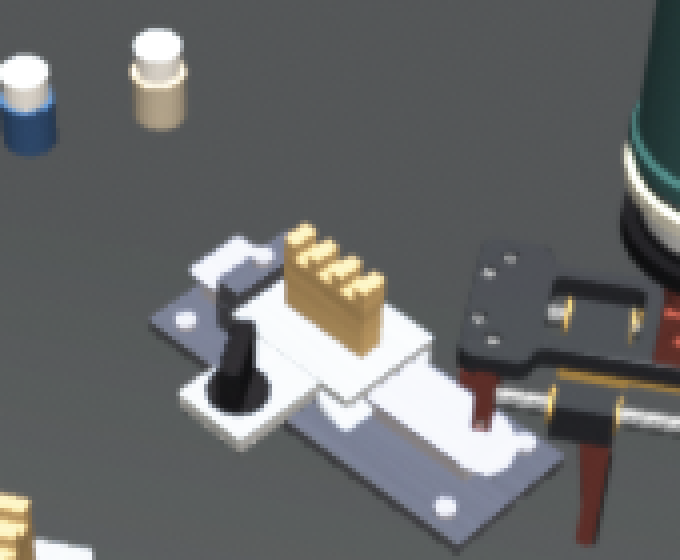

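The top crop shows the carriage against the stop, the wing turned to about 56° and the pots undisturbed. The comb sits about 1.5 mm off centre towards the knob, as clamping should leave it. Last I check the end gap.

```bash
python3 - <<'E'
from h import *
X=np.array([.121,-.9927]);Y=np.array([.9927,.121]);o=np.array([.5037,-.0637])
for n in("scene7","top7"):
    d=load(n+".npz");a=d["pixels"];P=cloud(d);z=P[...,2]
    Q=np.stack([(P[...,:2]-o)@X,(P[...,:2]-o)@Y],-1)*1e3
    m=(d["depth"]>0)&(z>.044)&(z<.052)&(a.min(2)>180)&(abs(Q[...,1])<34)&(abs(Q[...,0]-15)<70)
    q=Q[m];print(n,"plate x",np.percentile(q[:,0],[.5,2,98,99.5]).round(1),rect(q),"z",np.median(z[m]).round(4))
a,b=load("top0.npz"),load("top7.npz")
D=cv2.absdiff(a["pixels"],b["pixels"]).max(2)
print("cup/pots diff",(D[190:310,405:465]>40).sum(),"tray diff",(D[110:182,148:242]>40).sum())
E
```

```text
scene7 plate x [-33.  -31.7  57.   59.4] (array([11.5745,  0.8562]), array([96.9552, 66.0569]), 0.04) z 0.0483
top7 plate x [-29.3 -28.   59.4  62.1] (array([16.4115,  0.646 ]), array([92.2829, 66.9768]), -0.79) z 0.0485
cup/pots diff 0 tray diff 1375
```

```bash
python3 - <<'E'
from h import *
a,b=load("scene0.npz"),load("scene7.npz")
D=cv2.absdiff(a["pixels"],b["pixels"]).max(2);print("tray scene diff",(D[275:392,220:348]>40).sum())
cv2.imwrite("pics/topfull7.png",load("top7.npz")["pixels"])
E
```

```text
tray scene diff 0
```

View pics/topfull7.png

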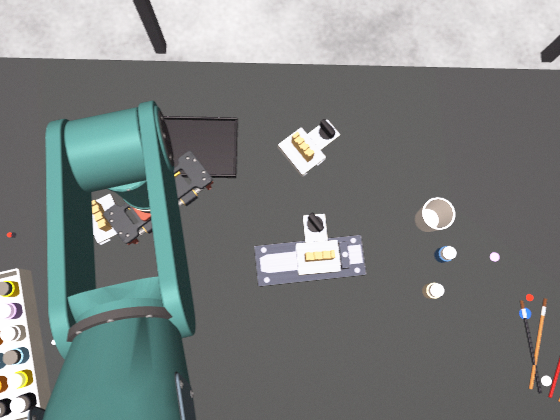

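The top view shows the arm merely hiding part of the tray at about (195,145). Nothing else has moved and the gripper is free. I'm handing in.

```bash
python3 -c "
from plant import r
print(r.finish_job())"
```

```text
the job is handed in; nothing more can be done
None
```

The carriage is on the rail, home against the stop and clamped, and I handed the job in at about 20 s. No verdict was reported.

**Sliding home:** I slid the nearest carriage in from the open end with almost no side force. I pressed it against the stop at about 9 N, at the place the cameras predicted.

**Clamping:** I turned the wing knob clockwise to about 57–58° (1.0 rad). The torque fit puts the bite near 38°, so I estimate 30–36 N on the jaw, and at most about 37 N because the bite never comes before 0.65 rad. I then let go and backed off.

**Last checks:**
- **Seating:** The carriage is level and in line, with its comb about 1 to 1.5 mm off the centre line towards the knob.
- **Bystanders:** Image comparison showed no movement of the pots and cup (top view) or the tray (scene view). The top view of the tray was partly hidden by the arm.

**Weak or disagreeing:**
- **Torque:** The running torque over free friction was about 0.16–0.18 N m at 57°, but a noisy reading after I re-gripped the knob was nearer 0.1.
- **Wing angle:** The cameras read the wing at 55–57°; the tool angle said 58.6°.
- **End gap:** Depth put the gap to the stop at 0 to 2 mm, with the two views differing by 2–3 mm, so it is inside the 4 mm limit but not exact.

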